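# Post the sold bracelet case into the drop box

## Robot

A 6-joint arm with a two-finger parallel gripper is mounted at the origin on the work surface. World frame = base frame: x ahead of the robot, y to its left, z up, the work surface at z = 0. Lengths are in m, angles in rad, forces in N, time in s.
With the tool pointing down it reaches from about 0.275 to 0.85 m from the base axis. Payload 19 kg.
Tool frame: the origin (TCP) lies midway between the tips of the shut fingers; the grasp point (between the pads) lies 19 mm behind it; z points along the fingers, y is the line along which they close (so a half turn about z gives the same grasp; the last joint's range is limited). The gripper opens to 85 mm and grips with 20 to 120 N. Pads are 22 mm wide; open, the fingers measure 114 mm over their backs; the gripper's body (76 mm by 85 mm) begins 54 mm behind the grasp point. The pads swing forward as they close: fully open they stand 13 mm farther back than shut.
Start: joints at [-1.297, 0.15, 1.437, -0, 1.554, -0.134], TCP at [0.228, -0.528, 0.231] pointing down, gripper open.
Joint ranges: [-2.8, 2.8], [-0.68, 2.1], [0.12, 2.68], [-1.39, 4.53], [0.16, 2.79], [-2.81, 2.81]. Speed limits (rad/s): [1.89, 1.89, 2.22, 3.01, 3.01, 3.01].

## Interface

Orientations are given as a unit quaternion [x, y, z, w].
In Python, from plant import get_obs, camera, sign_off gives the robot as it stands.
- The arm moves only by the tool move_arm, never from a script. Its argument "increments" is a list of rows, each an object of numbers: "ax", "ay", "az": the turn, a rotation vector about the tool's x, y, z in rad; "dx", "dy", "dz": the shift along the tool's x, y, z in cm; "hand": the opening, from 0 (shut) to 1 (fully open). A call has 1 to 8 rows; each row is the pose to reach, as a shift and turn from the pose commanded when the call began, along the tool's axes at that moment; what a row does not reach only later rows make up. A row lasts 1/12 s, in which the tool goes at most 41.7 mm and 7.16 degrees, less where a joint would pass 70% of its speed; a pose out of reach is approached as far as the arm can. A call with a gripper value outside its range is refused whole. The fingers move at their own pace and stop on an object; "grip_force" is the grip in N (left out, the last holds). Time passes only in rows, so rows that repeat a pose let the fingers close. It gives the time, the measured TCP pose, the force, the opening and the grip force at its end, in the units of the state.
- get_obs(): the state, without advancing time (a new reading comes with each control period).
- camera(name): name is "scene" or "top"; returns a dict with "img" (384x512x3 uint8, red, green, blue), "fx", "fy", "cx", "cy" (pixels), "xyz" and "attitude" of the camera in the world. Camera axes: x right, y down, z forward; pixel columns grow to the right and rows downward; lengths in m; the calibration is good to about 2 mm. A picture is of the moment at which its call begins. There is no depth.
- sign_off(): hands the job in; it is judged then, once.
The state is a dict: "time_s": time; "qpos": joint angles; "joint_velocities": joint speeds; "joint_torque": joint torques, N m; "position": TCP position; "tcp_rot": TCP orientation; "ft_force": force on the tool from outside, world axes, zero at the start; "torque": the same for the moment, N m; "gripper_width": opening from 0.0 (shut) to 1.0 (fully open); "finger_force": force on a finger pad.
Only numpy, scipy, OpenCV 4.12 (cv2) and the standard library are available. Lean on these libraries where they do the work, as an engineer would, in place of code of your own. Each camera call takes 0.05 s, during which the arm holds its last target. There are 200 camera calls.

## Task

The bracelet in the dark red case has been sold: post the case into the grey drop box. Draw the orange bolt fully aside from the slot, push the red case in through the sprung brass flap until it has dropped inside and the flap has swung shut behind it, then slide the bolt fully back home across the slot. Leave the green case, the pearl dish and the dial gauge where they are.

Things in the scene. Friction and masses are not known exactly. Their poses are not given: they have to be found in the camera images.
- drop_box: Grey steel drop box with a clear top, screwed to the table; place and yaw vary. Axes: +x into the box through the slot (away from the robot), +y to the left seen from the robot, z up. Origin at table height under the ledge's inner end (x = 0). Housing spans x 16 to 225 (x -6 below ledge height), y -125 to 145, z 0 to 155 mm, closed but for the slot. No shelf beyond x = 0: the floor is at z = 12 mm; a case not pushed wholly past x = 0 stays leaning on the ledge.
- slot (a point): Middle of the slot's lower edge, at the inner end of the ledge's top: x 0, y -50, z 100 mm in the drop box frame, same axes. The slot is 68 mm wide and 42 mm high; the lintel over it is 13 mm high, up to the box's top, and its front face lies 16 mm further in than this point (an open gap lies between).
- ledge (a point): Middle of the top of the flat aluminium ledge in front of the slot: 60 mm out from point slot, same axes and height. The ledge is 120 mm long (to and from the box), 90 mm wide, open at its sides; a case slides on it.
- flap (a joint): Brass flap, 64 mm wide, 40 mm high, that closes the slot, hinged along its upper edge 29 mm further in than point slot; 0 = shut, grows (rad) as its lower edge is pushed inward, up to 1.5. A weak spring (under 1 N at its lower edge) shuts it when nothing holds it open.
- bolt (a joint): Orange slide bolt (bar 86 mm long, 12 mm thick, 14 mm high) just above the ledge, in front of the flap (box x -16 to -4 mm). 0 = home, bar across the slot, blocking it; slides toward the box's +y to 0.09 m = fully drawn aside, slot free. It stays where it is left (about 1.2 N friction). Starts at home or up to 12 mm from it.
- bolt_knob (a point): Middle (half-way up) of the bolt's upright black knob: 18 mm diameter, 46 mm tall, z 162 to 208 mm, so it stands above the box's top. It moves with the bolt: x -10 mm, y = bolt joint value, z 185 mm in the box frame. Below it is a 12 mm stem down to the bar.
- red_case_centre (a point): Centre (half-way up) of the dark red bracelet case to post: closed rigid block 150 x 50 x 32 mm (x long, y wide, z high), 0.2 to 0.4 kg, brass seam, pale rectangle on its lid. Lies flat on the table to the left or right, swapping places with the green one. Either end may go in first.
- green_case_centre (a point): Centre of the dark green case of the same size, to be left alone.
- pearl_dish_centre (a point): Middle of the white ceramic dish of pearls (90 mm across, 28 mm high), to be left alone.
- dial_gauge_centre (a point): Middle of the round black and yellow dial gauge (68 mm across, 18 mm high, with a short stem), to be left alone.
Things that resemble listed ones, but are neither listed nor needed, are in the scene too. Several things look just like the part that bears red_case_centre: the one meant starts farthest to the robot's left.

How it is judged:
On the way, in this order (a step that is already met when the one before it is completed fails the run):
1. the bolt is drawn aside (value of joint bolt above 0.078 m), for 0.2 s.
2. the red case, lying in the slot, holds the flap open (value of joint flap above 0.5 rad and x of red_case_centre in the frame of slot above -0.07 m and y of red_case_centre in the frame of slot between -0.03 and 0.03 m and angle between the x axis of red_case_centre and the x axis of slot, either way round below 0.7 rad), for 0.1 s.
3. the red case has dropped into the box and the flap is shut (x of red_case_centre in the frame of slot between 0.03 and 0.215 m and z of red_case_centre in the frame of slot below -0.03 m and value of joint flap below 0.1 rad), for 0.2 s.
At the end, for the whole second after the job is handed in: The red case lies inside the drop box (its centre at least 30 mm past the ledge's inner end and at least 30 mm below the ledge), the flap is shut to within 0.1 rad, and the bolt is back within 10 mm of home (all of step 3 and y of red_case_centre in the frame of slot between -0.07 and 0.19 m and value of joint bolt below 0.01 m); the robot touches nothing.
It fails at once if the green case, the pearl dish or the dial gauge is moved by more than 30 mm (distance of any of green_case_centre, pearl_dish_centre, dial_gauge_centre from where it was at the start of the episode above 0.03 m).
It also fails if it takes over 72 s, if anything falls off the work surface, if the arm or the gripper's body presses on something with over 40 N, if the wrist force passes 120 N, or if a joint passes its speed limit or range.

## Working session

There is one attempt and no reset: what is moved stays moved. The work goes in short steps, Python scripts to look and compute and a tool call to move; the robot and the scene stay as the last step left them, time stands still between calls to the robot, and variables do not carry over. Pictures are saved under pics/ and viewed, at most 11 in all, crops included, and the job is handed in when it is done.

Besides the shell and the picture viewer there is one more tool, called after "Emit:" as a command line: name --argument value ..., lists and objects as JSON in quotes. move_arm: Moves the arm, as the interface text tells. Its arguments: {"type":"object","properties":{"increments":{"type":"array","items":{"type":"object","properties":{"ax":{"type":"number"},"ay":{"type":"number"},"az":{"type":"number"},"dx":{"type":"number"},"dy":{"type":"number"},"dz":{"type":"number"},"hand":{"type":"number"}}}},"grip_force":{"type":"number"}},"required":["increments"]}

```bash
mkdir -p pics
python3 - <<'E'
from plant import *
import cv2
for n in("scene","top"):
    c=camera(n); cv2.imwrite(f"pics/{n}0.png",c["img"][:,:,::-1]); print({k:v for k,v in c.items() if k!="img"})
print(get_obs())
E
```

```text
{'fx': 492.9556052900597, 'fy': 492.9556052900597, 'cx': 252.36058458546867, 'cy': 192.86179394179803, 'xyz': array([ 1.33270379, -0.68673549,  1.01373539]), 'attitude': array([ 0.82398283,  0.38221573, -0.16968028, -0.38232452])}
{'fx': 428.65564005851763, 'fy': 428.65564005851763, 'cx': 257.77873098178634, 'cy': 190.73373260007048, 'xyz': array([ 0.47457175, -0.00648871,  1.31157067]), 'attitude': array([-0.70023846,  0.713392  , -0.02224307,  0.01559462])}
{'time_s': 0.1, 'qpos': array([-1.29697072e+00,  1.50931820e-01,  1.43790841e+00,  3.25813219e-05,
        1.55381209e+00, -1.33994069e-01]), 'joint_velocities': array([ 0.00031214, -0.00034893, -0.00156033,  0.00154725, -0.0008145 ,
       -0.00019294]), 'joint_torque': array([ 3.03355569e-03, -7.14385343e+01, -5.71793532e+01, -1.90670794e-04,
        7.15551854e-03, -2.71733023e-05]), 'position': array([ 0.2279887 , -0.5276458 ,  0.23076737]), 'tcp_rot': array([ 9.79282244e-01,  2.02499396e-01, -2.07650656e-05, -5.29675363e-04]), 'ft_force': array([0.20174315, 0.80095571, 0.53712114]), 'torque': array([-0.03960301,  0.04957859, -0.00655471]), 'finger_force': 0.0, 'gripper_width': 0.999448971400938}
```

View pics/scene0.png

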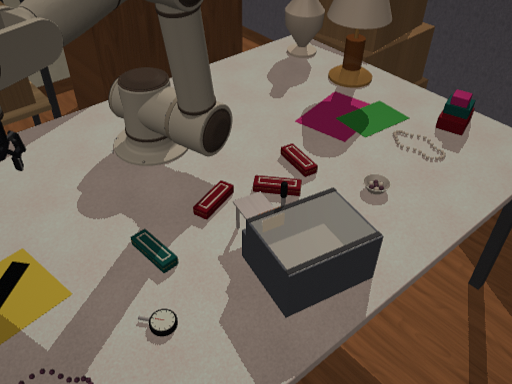

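View pics/top0.png

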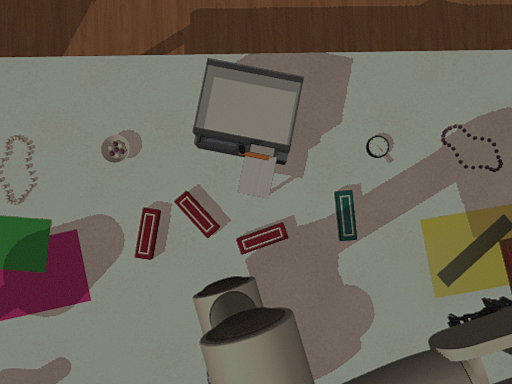

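Red case to post: the leftmost one, at top pixel (148,233). The box is around (250,105), with its ledge near (257,178) and the knob at about (241,149). Green case (345,215), dish (116,148) and gauge (378,146). I'll zoom in for exact pixels.

Run:
```python
import cv2
t=cv2.imread("pics/top0.png")
cv2.imwrite("pics/crop1.png",cv2.resize(t[50:270,120:320],None,fx=2.7,fy=2.7,interpolation=cv2.INTER_CUBIC)[:600])
h=cv2.cvtColor(t,cv2.COLOR_BGR2HSV)
m=(((h[...,0]<8)|(h[...,0]>172))&(h[...,1]>120)).astype('uint8')
m[:, :130]=0;m[:195]=0;m[270:]=0
m=cv2.morphologyEx(m,cv2.MORPH_CLOSE,cv2.getStructuringElement(2,(9,9)))
n,l,s,c=cv2.connectedComponentsWithStats(m)
import numpy as np
for i in range(1,n):
    if s[i,4]>200: print(s[i],c[i],cv2.minAreaRect(np.argwhere(l==i)[:,::-1].astype('float32')))
```

```text
[175 195  44  43 798] [196.97368421 214.40726817] ((196.6981201171875, 213.94338989257812), (49.14360809326172, 16.585968017578125), 47.48955535888672)
[135 208  26  52 879] [147.51308305 233.5039818 ] ((147.48648071289062, 233.58108520507812), (17.59069061279297, 49.977294921875), 9.462322235107422)
[237 223  51  31 796] [261.93718593 237.98115578] ((261.8677062988281, 237.95851135253906), (16.141773223876953, 49.368316650390625), 70.55996704101562)
[502 240  10  30 202] [507.66831683 255.0990099 ] ((506.5, 254.5), (29.0, 9.0), 90.0)
```

View pics/crop1.png

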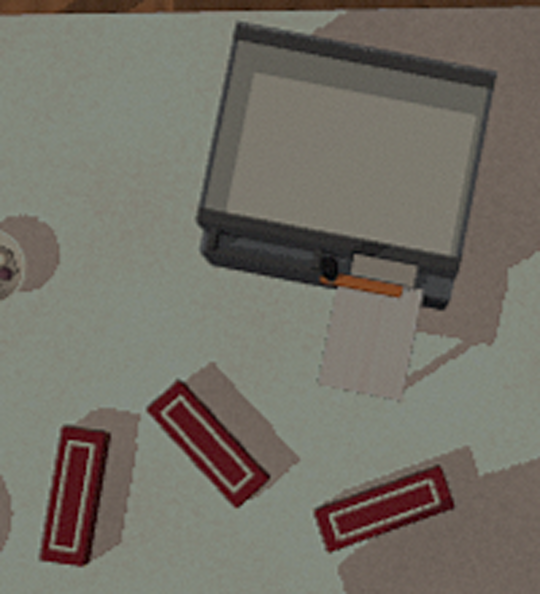

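```bash
cat > h.py <<'E'
import numpy as np
from scipy.spatial.transform import Rotation as R
TOP=dict(f=428.65564,cx=257.77873,cy=190.73373,p=np.array([ 0.47457175, -0.00648871,  1.31157067]),R=R.from_quat([-0.70023846,0.713392,-0.02224307,0.01559462]))
def unproj(u,v,z,c=TOP):
    d=c['R'].apply([(u-c['cx'])/c['f'],(v-c['cy'])/c['f'],1]); return c['p']+d*(z-c['p'][2])/d[2]
def proj(P,c=TOP):
    q=c['R'].inv().apply(P-c['p']); return q[...,:2]/q[...,2:]*c['f']+[c['cx'],c['cy']]
E
python3 - <<'E'
from h import *
from scipy.optimize import least_squares
M=np.array([[16,145,155],[225,145,155],[225,-125,155],[16,-125,155],[-120,-5,100],[-120,-95,100]])/1000
px=np.array([[197,222],[237,23],[495,72],[457,272],[318,384],[403,401]])/2.7+[120,50]
def w(p,M): return R.from_euler('z',p[2]).apply(M)+[p[0],p[1],0]
s=least_squares(lambda p:(proj(w(p,M))-px).ravel(),[.55,0,0])
print("box",s.x,s.fun.round(1))
for n,q in dict(slot=[0,-.05,.1],ledge=[-.06,-.05,.1],knob0=[-.01,0,.185],knob9=[-.01,.09,.185]).items(): print(n,w(s.x,[q])[0].round(4))
print("knobtop px",[((proj(w(s.x,[[-.01,y,.208]]))-[120,50])*2.7).round(0) for y in (0,.012)])
K=unproj(329/2.7+120,258/2.7+50,.208);print("knob est",K,R.from_euler('z',-s.x[2]).apply(K-[s.x[0],s.x[1],0]))
# case from lid corners (crop px)
C=[unproj(u/2.7+120,v/2.7+50,.032) for u,v in((63,427),(110,432),(89,565),(41,560))]
print("case",np.mean(C,0), "yaw",np.degrees(np.arctan2(*((C[0]+C[1]-C[2]-C[3])[:2][::-1]))),np.linalg.norm(C[0]-C[3]),np.linalg.norm(C[0]-C[1]))
for n,(u,v) in dict(r2=(196.7,214),dish=(116,148),green=(345,215)).items(): print(n,unproj(u,v,.02).round(3))
E
```

```text
box [ 0.65347549  0.01823569 -0.20734733] [-0.6 -0.  -0.5 -0.4  0.6 -0.2  0.7  0.1  0.   0.4 -0.2  0.1]
slot [ 0.6432 -0.0307  0.1   ]
ledge [ 0.5845 -0.0183  0.1   ]
knob0 [0.6437 0.0203 0.185 ]
knob9 [0.6622 0.1084 0.185 ]
knobtop px [array([[331., 266.]]), array([[318., 264.]])]
knob est [0.65160293 0.02164252 0.208     ] [-0.0025338   0.00294836  0.208     ]
case [0.42156824 0.30867666 0.032     ] yaw -9.51276611581042 0.1472152763665315 0.052059215950743545
r2 [0.477 0.166 0.02 ]
dish [0.681 0.407 0.02 ]
green [ 0.466 -0.281  0.02 ]
```

```bash
cat >> h.py <<'E'
B=np.array([0.65347549,0.01823569,0.]);YAW=-0.20734733
def bx(x,y,z): return B+R.from_euler('z',YAW).apply([x,y,z])
def go(P,yaw=YAW):
    "increments (cm, rad) from the present pose to TCP P, tool down, tool x at yaw"
    from plant import get_obs
    o=get_obs(); r=R.from_quat(o['tcp_rot']); t=R.from_euler('z',yaw)*R.from_euler('x',np.pi)
    w=o['position']; print('t',round(o['time_s'],2),'box',(R.from_euler('z',-YAW).apply(w-B)*1000).round(1),'world',w.round(4),'F',o['ft_force'].round(1),'grip',round(o['gripper_width'],3),o['finger_force'])
    print('d',(r.inv().apply(P-w)*100).round(2),'a',(r.inv()*t).as_rotvec().round(3))
E
python3 -c "
from h import *
go(bx(-.01,.002,.25))"
```

```text
t 0.1 box [-304.  -621.8  230.8] world [ 0.228  -0.5276  0.2308] F [0.2 0.8 0.5] grip 0.999 0.0
d [ 60.01 -33.98  -1.88] a [-0.001  0.     0.615]
```

Emit:
move_arm --increments '[{"dx": 60,"dy": -34,"dz": -2.5,"az": 0.615},{"dx": 60,"dy": -34,"dz": -2.5,"az": 0.615},{"dx": 60,"dy": -34,"dz": -2.5,"az": 0.615},{"dx": 60,"dy": -34,"dz": -2.5,"az": 0.615},{"dx": 60,"dy": -34,"dz": -2.5,"az": 0.615},{"dx": 60,"dy": -34,"dz": -2.5,"az": 0.615},{"dx": 60,"dy": -34,"dz": -2.5,"az": 0.615},{"dx": 60,"dy": -34,"dz": -2.5,"az": 0.615}]'

```text
schema error: expected keys ax, ay, az, dx, dy, dz, hand
```

```bash
python3 -c "
from h import *
go(bx(-.01,.002,.25))"
```

```text
t 0.1 box [-304.  -621.8  230.8] world [ 0.228  -0.5276  0.2308] F [0.2 0.8 0.5] grip 0.999 0.0
d [ 60.01 -33.98  -1.88] a [-0.001  0.     0.615]
```

All keys are required.

Emit:
move_arm --increments '[{"ax": 0,"ay": 0,"az": 0.615,"dx": 60,"dy": -34,"dz": -2.5,"hand": 1},{"ax": 0,"ay": 0,"az": 0.615,"dx": 60,"dy": -34,"dz": -2.5,"hand": 1},{"ax": 0,"ay": 0,"az": 0.615,"dx": 60,"dy": -34,"dz": -2.5,"hand": 1},{"ax": 0,"ay": 0,"az": 0.615,"dx": 60,"dy": -34,"dz": -2.5,"hand": 1},{"ax": 0,"ay": 0,"az": 0.615,"dx": 60,"dy": -34,"dz": -2.5,"hand": 1},{"ax": 0,"ay": 0,"az": 0.615,"dx": 60,"dy": -34,"dz": -2.5,"hand": 1},{"ax": 0,"ay": 0,"az": 0.615,"dx": 60,"dy": -34,"dz": -2.5,"hand": 1},{"ax": 0,"ay": 0,"az": 0.615,"dx": 60,"dy": -34,"dz": -2.5,"hand": 1}]'

```text
time_s: 0.77
position: [0.4183, -0.276, 0.2427]
tcp_rot: [0.995, -0.104, -0.0, -0.0]
ft_force: [0.5, -1.2, 1.1]
gripper_width: 1.001
finger_force: 0.0
```

```bash
python3 -c "
from h import *
go(bx(-.01,.002,.25))"
```

```text
t 0.77 box [-169.6 -336.4  242.7] world [ 0.4183 -0.276   0.2427] F [ 0.5 -1.2  1.1] grip 1.001 0.0
d [ 15.93 -33.85  -0.73] a [-0.     0.    -0.001]
```

Emit:
move_arm --increments '[{"ax": 0,"ay": 0,"az": 0,"dx": 15,"dy": -32,"dz": -0.7,"hand": 1},{"ax": 0,"ay": 0,"az": 0,"dx": 15,"dy": -32,"dz": -0.7,"hand": 1},{"ax": 0,"ay": 0,"az": 0,"dx": 15,"dy": -32,"dz": -0.7,"hand": 1},{"ax": 0,"ay": 0,"az": 0,"dx": 15,"dy": -32,"dz": -0.7,"hand": 1},{"ax": 0,"ay": 0,"az": 0,"dx": 15,"dy": -32,"dz": -0.7,"hand": 1},{"ax": 0,"ay": 0,"az": 0,"dx": 15,"dy": -32,"dz": -0.7,"hand": 1},{"ax": 0,"ay": 0,"az": 0,"dx": 15,"dy": -32,"dz": -0.7,"hand": 1},{"ax": 0,"ay": 0,"az": 0,"dx": 15,"dy": -32,"dz": -0.7,"hand": 1}]'

```text
time_s: 1.43
position: [0.6189, -0.0095, 0.2491]
tcp_rot: [0.995, -0.103, -0.0, -0.0]
ft_force: [-0.2, -0.9, 0.4]
gripper_width: 0.999
finger_force: 0.0
```

Emit:
move_arm --increments '[{"ax": 0,"ay": 0,"az": 0,"dx": 0,"dy": 0,"dz": 0,"hand": 1},{"ax": 0,"ay": 0,"az": 0,"dx": 0,"dy": 0,"dz": 0,"hand": 1},{"ax": 0,"ay": 0,"az": 0,"dx": 0,"dy": 0,"dz": 0,"hand": 1}]'

```text
time_s: 1.68
position: [0.6179, -0.0117, 0.2488]
tcp_rot: [0.995, -0.103, -0.001, 0.0]
ft_force: [0.1, -0.3, -0.1]
gripper_width: 1.001
finger_force: 0.0
```

```bash
python3 -c "
from h import *
go(bx(-.01,.002,.175))"
```

```text
t 1.68 box [-28.7 -36.7 248.8] world [ 0.6179 -0.0117  0.2488] F [ 0.1 -0.3 -0.1] grip 1.001 0.0
d [ 1.88 -3.87  7.38] a [0.    0.001 0.001]
```

Emit:
move_arm --increments '[{"ax": 0,"ay": 0,"az": 0,"dx": 1.9,"dy": -3.9,"dz": 0,"hand": 1},{"ax": 0,"ay": 0,"az": 0,"dx": 1.9,"dy": -3.9,"dz": 0,"hand": 1},{"ax": 0,"ay": 0,"az": 0,"dx": 1.9,"dy": -3.9,"dz": 2,"hand": 1},{"ax": 0,"ay": 0,"az": 0,"dx": 1.9,"dy": -3.9,"dz": 4,"hand": 1},{"ax": 0,"ay": 0,"az": 0,"dx": 1.9,"dy": -3.9,"dz": 6,"hand": 1},{"ax": 0,"ay": 0,"az": 0,"dx": 1.9,"dy": -3.9,"dz": 7.4,"hand": 1},{"ax": 0,"ay": 0,"az": 0,"dx": 1.9,"dy": -3.9,"dz": 7.4,"hand": 1}]'

```text
time_s: 2.27
position: [0.6431, 0.0212, 0.1724]
tcp_rot: [0.995, -0.104, -0.002, 0.0]
ft_force: [0.4, -0.8, -0.0]
gripper_width: 0.997
finger_force: 0.0
```

```bash
python3 -c "
from h import *
from plant import camera
import cv2
i=camera('scene')['img'][:,:,::-1]; cv2.imwrite('pics/s1.png',cv2.resize(i[120:320,180:400],None,fx=2.7,fy=2.7))
go(bx(-.01,.002,.175))"
```

```text
t 2.32 box [-10.1   1.1 174.5] world [0.6438 0.0214 0.1745] F [-0.2 -0.2 -0.5] grip 0.998 0.0
d [ 0.01 -0.09 -0.05] a [ 0.     0.002 -0.001]
```

View pics/s1.png

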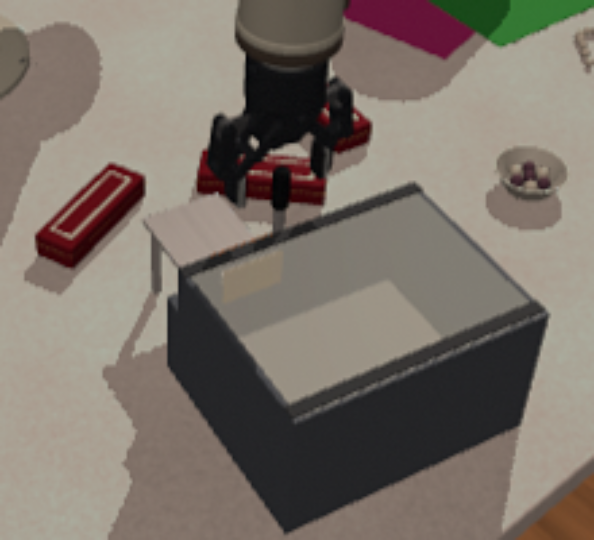

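The knob (crop pixel 280,190) stands midway between the fingers (240 and 322), so I'll close on it.

Emit:
move_arm --grip_force 30 --increments '[{"ax": 0,"ay": 0,"az": 0,"dx": 0,"dy": 0,"dz": 0,"hand": 0},{"ax": 0,"ay": 0,"az": 0,"dx": 0,"dy": 0,"dz": 0,"hand": 0},{"ax": 0,"ay": 0,"az": 0,"dx": 0,"dy": 0,"dz": 0,"hand": 0},{"ax": 0,"ay": 0,"az": 0,"dx": 0,"dy": 0,"dz": 0,"hand": 0},{"ax": 0,"ay": 0,"az": 0,"dx": 0,"dy": 0,"dz": 0,"hand": 0},{"ax": 0,"ay": 0,"az": 0,"dx": 0,"dy": 0,"dz": 0,"hand": 0},{"ax": 0,"ay": 0,"az": 0,"dx": 0,"dy": 0,"dz": 0,"hand": 0},{"ax": 0,"ay": 0,"az": 0,"dx": 0,"dy": 0,"dz": 0,"hand": 0}]'

```text
time_s: 2.98
position: [0.6449, 0.0226, 0.1758]
tcp_rot: [0.995, -0.103, 0.0, -0.0]
ft_force: [-1.9, -0.1, 5.8]
gripper_width: 0.202
finger_force: 29.3
```

Emit:
move_arm --increments '[{"ax": 0,"ay": 0,"az": 0,"dx": 0,"dy": -1.5,"dz": 0,"hand": 0},{"ax": 0,"ay": 0,"az": 0,"dx": 0,"dy": -3,"dz": 0,"hand": 0},{"ax": 0,"ay": 0,"az": 0,"dx": 0,"dy": -4.5,"dz": 0,"hand": 0},{"ax": 0,"ay": 0,"az": 0,"dx": 0,"dy": -6,"dz": 0,"hand": 0},{"ax": 0,"ay": 0,"az": 0,"dx": 0,"dy": -7.5,"dz": 0,"hand": 0},{"ax": 0,"ay": 0,"az": 0,"dx": 0,"dy": -8.7,"dz": 0,"hand": 0},{"ax": 0,"ay": 0,"az": 0,"dx": 0,"dy": -8.7,"dz": 0,"hand": 0},{"ax": 0,"ay": 0,"az": 0,"dx": 0,"dy": -8.7,"dz": 0,"hand": 0}]'

```text
time_s: 3.65
position: [0.6633, 0.1089, 0.1758]
tcp_rot: [0.995, -0.103, 0.001, -0.0]
ft_force: [2.7, -0.2, 6.3]
gripper_width: 0.197
finger_force: 29.9
```

```bash
python3 -c "
from h import *
go(bx(-.01,.088,.175))"
```

```text
t 3.65 box [ -9.1  90.7 175.8] world [0.6633 0.1089 0.1758] F [ 2.7 -0.2  6.3] grip 0.197 29.939955174922943
d [-0.09  0.27  0.08] a [-0.001 -0.002  0.001]
```

Emit:
move_arm --increments '[{"ax": 0,"ay": 0,"az": 0,"dx": 0,"dy": 0,"dz": 0,"hand": 1},{"ax": 0,"ay": 0,"az": 0,"dx": 0,"dy": 0,"dz": 0,"hand": 1},{"ax": 0,"ay": 0,"az": 0,"dx": 0,"dy": 0,"dz": 0,"hand": 1},{"ax": 0,"ay": 0,"az": 0,"dx": 0,"dy": 0,"dz": 0,"hand": 1},{"ax": 0,"ay": 0,"az": 0,"dx": 0,"dy": 0,"dz": -3,"hand": 1},{"ax": 0,"ay": 0,"az": 0,"dx": 0,"dy": 0,"dz": -6,"hand": 1},{"ax": 0,"ay": 0,"az": 0,"dx": 0,"dy": 0,"dz": -9,"hand": 1},{"ax": 0,"ay": 0,"az": 0,"dx": 0,"dy": 0,"dz": -9,"hand": 1}]'

```text
time_s: 4.32
position: [0.6638, 0.1078, 0.2719]
tcp_rot: [0.995, -0.103, 0.004, -0.001]
ft_force: [0.0, -0.3, -0.6]
gripper_width: 0.998
finger_force: 0.0
```

```bash
python3 -c "
from h import *
go(np.array([.382,.315,.12]),-.166)"
```

```text
t 4.32 box [ -8.3  89.7 271.9] world [0.6638 0.1078 0.2719] F [ 0.  -0.3 -0.6] grip 0.998 0.0
d [-31.96 -14.45  14.98] a [-0.002 -0.008 -0.041]
```

Emit:
move_arm --increments '[{"ax": 0,"ay": 0,"az": -0.04,"dx": -32,"dy": -14.5,"dz": 0,"hand": 1},{"ax": 0,"ay": 0,"az": -0.04,"dx": -32,"dy": -14.5,"dz": 0,"hand": 1},{"ax": 0,"ay": 0,"az": -0.04,"dx": -32,"dy": -14.5,"dz": 2,"hand": 1},{"ax": 0,"ay": 0,"az": -0.04,"dx": -32,"dy": -14.5,"dz": 5,"hand": 1},{"ax": 0,"ay": 0,"az": -0.04,"dx": -32,"dy": -14.5,"dz": 8,"hand": 1},{"ax": 0,"ay": 0,"az": -0.04,"dx": -32,"dy": -14.5,"dz": 11,"hand": 1},{"ax": 0,"ay": 0,"az": -0.04,"dx": -32,"dy": -14.5,"dz": 14,"hand": 1},{"ax": 0,"ay": 0,"az": -0.04,"dx": -32,"dy": -14.5,"dz": 15,"hand": 1}]'

```text
time_s: 4.98
position: [0.417, 0.2876, 0.1624]
tcp_rot: [0.997, -0.083, 0.001, -0.001]
ft_force: [0.7, 1.3, -1.0]
gripper_width: 0.996
finger_force: 0.0
```

Emit:
move_arm --increments '[{"ax": 0,"ay": 0,"az": 0,"dx": -3,"dy": -1.5,"dz": 0,"hand": 1},{"ax": 0,"ay": 0,"az": 0,"dx": -3,"dy": -1.5,"dz": 0,"hand": 1},{"ax": 0,"ay": 0,"az": 0,"dx": -3,"dy": -1.5,"dz": 0,"hand": 1}]'

```text
time_s: 5.23
position: [0.3904, 0.3072, 0.1627]
tcp_rot: [0.997, -0.082, -0.0, -0.0]
ft_force: [-0.4, -0.2, 0.1]
gripper_width: 1.0
finger_force: 0.0
```

```bash
python3 -c "
from h import *
from plant import camera
import cv2
i=camera('top')['img'][:,:,::-1]; cv2.imwrite('pics/t2.png',cv2.resize(i[80:270,100:300],None,fx=3,fy=3))
go(np.array([.382,.315,.004]),-.166)"
```

```text
t 5.28 box [-315.8  228.4  163. ] world [0.3915 0.3067 0.163 ] F [-0.4 -0.4 -0.2] grip 1.0 0.0
d [-1.08 -0.66 15.9 ] a [-0.    -0.001  0.   ]
```

View pics/t2.png

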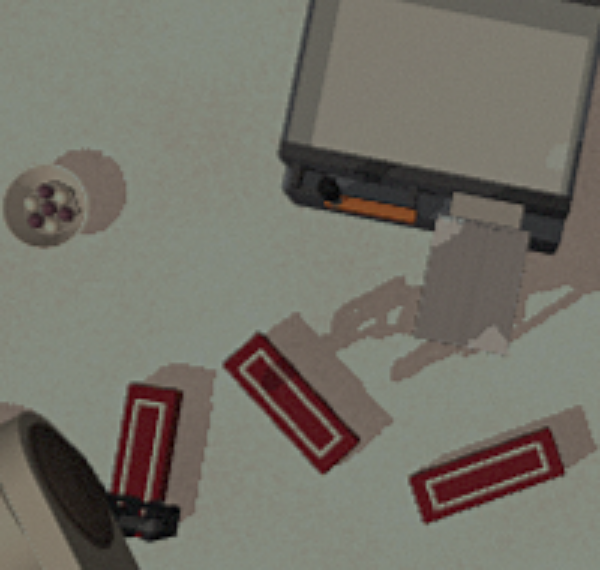

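The bolt is aside (bar ends at crop pixel 415,215, left of the slot), and the gripper stands over the rear of the left red case (145,510). Now going down.

Emit:
move_arm --increments '[{"ax": 0,"ay": 0,"az": 0,"dx": -1.1,"dy": -0.7,"dz": 3,"hand": 1},{"ax": 0,"ay": 0,"az": 0,"dx": -1.1,"dy": -0.7,"dz": 6,"hand": 1},{"ax": 0,"ay": 0,"az": 0,"dx": -1.1,"dy": -0.7,"dz": 9,"hand": 1},{"ax": 0,"ay": 0,"az": 0,"dx": -1.1,"dy": -0.7,"dz": 12,"hand": 1},{"ax": 0,"ay": 0,"az": 0,"dx": -1.1,"dy": -0.7,"dz": 14,"hand": 1},{"ax": 0,"ay": 0,"az": 0,"dx": -1.1,"dy": -0.7,"dz": 15,"hand": 1},{"ax": 0,"ay": 0,"az": 0,"dx": -1.1,"dy": -0.7,"dz": 15.8,"hand": 1},{"ax": 0,"ay": 0,"az": 0,"dx": -1.1,"dy": -0.7,"dz": 15.8,"hand": 1}]'

```text
time_s: 5.95
position: [0.3822, 0.3148, 0.0041]
tcp_rot: [0.996, -0.084, -0.0, 0.0]
ft_force: [-0.3, 0.6, -0.1]
gripper_width: 1.002
finger_force: 0.0
```

Emit:
move_arm --grip_force 60 --increments '[{"ax": 0,"ay": 0,"az": 0,"dx": 0,"dy": 0,"dz": 0,"hand": 0},{"ax": 0,"ay": 0,"az": 0,"dx": 0,"dy": 0,"dz": 0,"hand": 0},{"ax": 0,"ay": 0,"az": 0,"dx": 0,"dy": 0,"dz": 0,"hand": 0},{"ax": 0,"ay": 0,"az": 0,"dx": 0,"dy": 0,"dz": 0,"hand": 0},{"ax": 0,"ay": 0,"az": 0,"dx": 0,"dy": 0,"dz": 0,"hand": 0},{"ax": 0,"ay": 0,"az": 0,"dx": 0,"dy": 0,"dz": 0,"hand": 0}]'

```text
time_s: 6.45
position: [0.3827, 0.3159, 0.0063]
tcp_rot: [0.997, -0.083, 0.001, -0.001]
ft_force: [-0.7, 0.4, 11.3]
gripper_width: 0.577
finger_force: 61.7
```

```bash
python3 -c "
from h import *
go(np.array([.382,.315,.004]),-.166)"
```

```text
t 6.45 box [-326.2  235.5    6.3] world [0.3827 0.3159 0.0063] F [-0.7  0.4 11.3] grip 0.577 61.66841268539429
d [-0.06  0.1   0.23] a [-0.002 -0.002 -0.001]
```

Emit:
move_arm --increments '[{"ax": 0,"ay": 0,"az": 0,"dx": 0,"dy": 0,"dz": -3,"hand": 0},{"ax": 0,"ay": 0,"az": 0,"dx": 0,"dy": 0,"dz": -6,"hand": 0},{"ax": 0,"ay": 0,"az": 0,"dx": 0,"dy": 0,"dz": -9,"hand": 0},{"ax": 0,"ay": 0,"az": 0,"dx": 0,"dy": 0,"dz": -12,"hand": 0},{"ax": 0,"ay": 0,"az": 0,"dx": 0,"dy": 0,"dz": -15,"hand": 0},{"ax": 0,"ay": 0,"az": 0,"dx": 0,"dy": 0,"dz": -15,"hand": 0}]'

```text
time_s: 6.95
position: [0.3835, 0.3163, 0.1611]
tcp_rot: [0.997, -0.083, 0.003, -0.003]
ft_force: [1.1, 0.4, -1.3]
gripper_width: 0.573
finger_force: 63.6
```

```bash
python3 -c "
from h import *
go(bx(-.15,-.05,.15))"
```

```text
t 6.95 box [-325.5  236.1  161.1] world [0.3835 0.3163 0.1611] F [ 1.1  0.4 -1.3] grip 0.573 63.558558225631714
d [16.37 29.3   1.05] a [-0.006 -0.006  0.04 ]
```

Emit:
move_arm --increments '[{"ax": 0,"ay": 0,"az": 0.01,"dx": 1.2,"dy": 2.5,"dz": 0,"hand": 0},{"ax": 0,"ay": 0,"az": 0.02,"dx": 3.2,"dy": 6.1,"dz": 0,"hand": 0},{"ax": 0,"ay": 0,"az": 0.03,"dx": 5.2,"dy": 9.7,"dz": 0,"hand": 0},{"ax": 0,"ay": 0,"az": 0.04,"dx": 7.2,"dy": 13.3,"dz": 0,"hand": 0},{"ax": 0,"ay": 0,"az": 0.04,"dx": 9.2,"dy": 16.9,"dz": 0,"hand": 0},{"ax": 0,"ay": 0,"az": 0.04,"dx": 11.2,"dy": 20.5,"dz": 0,"hand": 0},{"ax": 0,"ay": 0,"az": 0.04,"dx": 13.2,"dy": 24,"dz": 0,"hand": 0},{"ax": 0,"ay": 0,"az": 0.04,"dx": 14.5,"dy": 26.5,"dz": 0,"hand": 0}]'

```text
time_s: 7.62
position: [0.4813, 0.0267, 0.1549]
tcp_rot: [0.995, -0.104, 0.0, 0.0]
ft_force: [-0.6, 0.0, -1.5]
gripper_width: 0.576
finger_force: 63.5
```

Emit:
move_arm --increments '[{"ax": 0,"ay": 0,"az": 0,"dx": 1.7,"dy": 2.7,"dz": 0,"hand": 0},{"ax": 0,"ay": 0,"az": 0,"dx": 1.7,"dy": 2.7,"dz": 0,"hand": 0},{"ax": 0,"ay": 0,"az": 0,"dx": 1.7,"dy": 2.7,"dz": 0,"hand": 0}]'

```text
time_s: 7.87
position: [0.4919, -0.0015, 0.1546]
tcp_rot: [0.995, -0.105, -0.0, -0.0]
ft_force: [-0.5, 0.2, -2.4]
gripper_width: 0.574
finger_force: 63.6
```

```bash
python3 -c "
from h import *
from plant import camera
import cv2
i=camera('top')['img'][:,:,::-1]; cv2.imwrite('pics/t3.png',cv2.resize(i[80:270,170:370],None,fx=3,fy=3))
i=camera('scene')['img'][:,:,::-1]; cv2.imwrite('pics/s3.png',cv2.resize(i[100:300,180:400],None,fx=2.7,fy=2.7))
go(bx(-.15,-.05,.15))"
```

```text
t 7.97 box [-154.7  -51.   154.7] world [4.915e-01 2.000e-04 1.547e-01] F [ 0.4 -1.  -2.2] grip 0.575 63.611329793930054
d [ 0.47 -0.1   0.47] a [-0.  0.  0.]
```

View pics/t3.png

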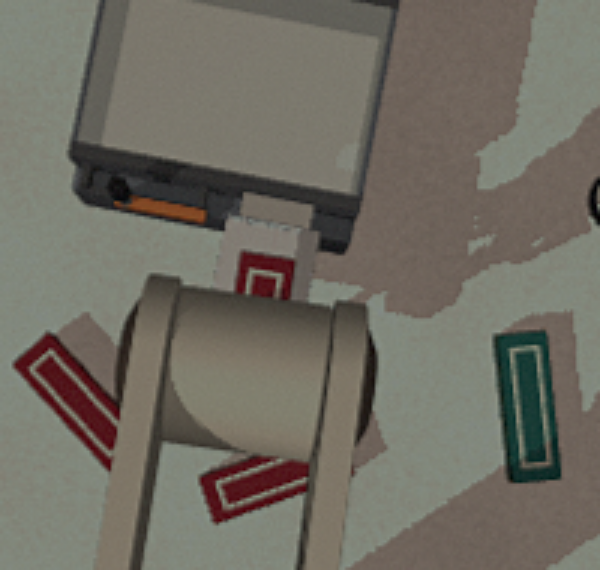

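The case front edge (crop pixels 240,252 to 297,255) lies over the ledge and is aligned with the slot. I'll check its box y.

```bash
python3 -c "
from h import *
for u,v in((240,252),(297,256),(292,300),(234,293)):
    print((R.from_euler('z',-YAW).apply(unproj(u/3+170,v/3+80,.180)-B)*1000).round(1))
go(bx(-.15,-.05,.11))"
```

```text
[-42.6 -26.  180. ]
[-36.6 -76.1 180. ]
[-75.7 -79.1 180. ]
[-79.3 -27.6 180. ]
t 7.97 box [-154.7  -51.   154.7] world [4.915e-01 2.000e-04 1.547e-01] F [ 0.4 -1.  -2.2] grip 0.575 63.611329793930054
d [ 0.48 -0.1   4.47] a [-0.  0.  0.]
```

Emit:
move_arm --increments '[{"ax": 0,"ay": 0,"az": 0,"dx": 0,"dy": -0.15,"dz": 2,"hand": 0},{"ax": 0,"ay": 0,"az": 0,"dx": 0,"dy": -0.15,"dz": 4,"hand": 0},{"ax": 0,"ay": 0,"az": 0,"dx": 0,"dy": -0.15,"dz": 4.5,"hand": 0},{"ax": 0,"ay": 0,"az": 0,"dx": 1,"dy": -0.15,"dz": 4.5,"hand": 0},{"ax": 0,"ay": 0,"az": 0,"dx": 2,"dy": -0.15,"dz": 4.5,"hand": 0},{"ax": 0,"ay": 0,"az": 0,"dx": 3,"dy": -0.15,"dz": 4.5,"hand": 0},{"ax": 0,"ay": 0,"az": 0,"dx": 4,"dy": -0.15,"dz": 4.5,"hand": 0},{"ax": 0,"ay": 0,"az": 0,"dx": 5,"dy": -0.15,"dz": 4.5,"hand": 0}]'

```text
time_s: 8.63
position: [0.5426, -0.0092, 0.1103]
tcp_rot: [0.995, -0.103, 0.001, -0.0]
ft_force: [1.5, -0.4, -2.9]
gripper_width: 0.574
finger_force: 63.6
```

```bash
python3 -c "
from h import *
go(bx(-.042,-.05,.109))"
```

```text
t 8.63 box [-102.8  -49.7  110.3] world [ 0.5426 -0.0092  0.1103] F [ 1.5 -0.4 -2.9] grip 0.574 63.60054016113281
d [6.08 0.03 0.14] a [-0.    -0.001  0.   ]
```

Emit:
move_arm --increments '[{"ax": 0,"ay": 0,"az": 0,"dx": 0.9,"dy": 0,"dz": 0.1,"hand": 0},{"ax": 0,"ay": 0,"az": 0,"dx": 1.8,"dy": 0,"dz": 0.1,"hand": 0},{"ax": 0,"ay": 0,"az": 0,"dx": 2.7,"dy": 0,"dz": 0.1,"hand": 0},{"ax": 0,"ay": 0,"az": 0,"dx": 3.6,"dy": 0,"dz": 0.1,"hand": 0},{"ax": 0,"ay": 0,"az": 0,"dx": 4.5,"dy": 0,"dz": 0.1,"hand": 0},{"ax": 0,"ay": 0,"az": 0,"dx": 5.4,"dy": 0,"dz": 0.1,"hand": 0},{"ax": 0,"ay": 0,"az": 0,"dx": 5.8,"dy": 0,"dz": 0.1,"hand": 0},{"ax": 0,"ay": 0,"az": 0,"dx": 5.8,"dy": 0,"dz": 0.1,"hand": 0}]'

```text
time_s: 9.3
position: [0.5986, -0.0211, 0.1085]
tcp_rot: [0.995, -0.103, 0.0, -0.0]
ft_force: [0.0, 0.2, -4.2]
gripper_width: 0.572
finger_force: 63.5
```

```bash
python3 -c "
from h import *
from plant import camera
import cv2
i=camera('scene')['img'][:,:,::-1]; cv2.imwrite('pics/s4.png',cv2.resize(i[100:300,180:400],None,fx=2.7,fy=2.7))
go(bx(-.042,-.05,.107))"
```

```text
t 9.35 box [-46.1 -49.8 108.5] world [ 0.5981 -0.021   0.1085] F [-0.4  0.1 -3.7] grip 0.574 63.511866331100464
d [0.41 0.02 0.15] a [-0.  0.  0.]
```

View pics/s4.png

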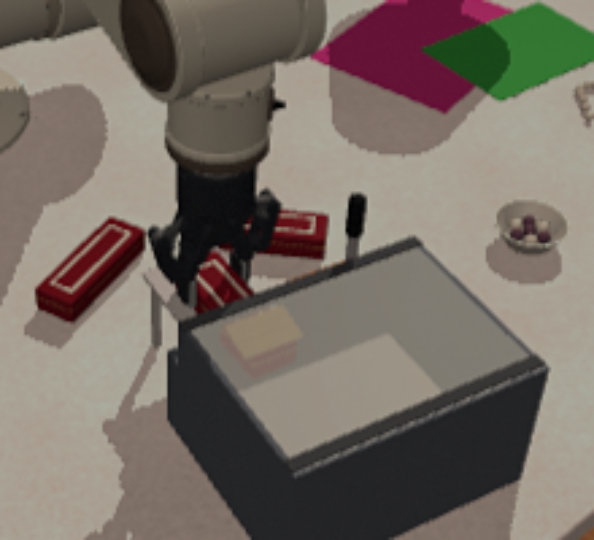

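The case holds the flap open (brass flap on top of it, crop pixel 265,335). I'll back off slightly so it won't tip, set it down and release.

Emit:
move_arm --increments '[{"ax": 0,"ay": 0,"az": 0,"dx": -0.7,"dy": 0,"dz": 0,"hand": 0},{"ax": 0,"ay": 0,"az": 0,"dx": -1.4,"dy": 0,"dz": 0,"hand": 0},{"ax": 0,"ay": 0,"az": 0,"dx": -1.4,"dy": 0,"dz": 0.15,"hand": 0},{"ax": 0,"ay": 0,"az": 0,"dx": -1.4,"dy": 0,"dz": 0.15,"hand": 0.7},{"ax": 0,"ay": 0,"az": 0,"dx": -1.4,"dy": 0,"dz": 0.15,"hand": 0.75},{"ax": 0,"ay": 0,"az": 0,"dx": -1.4,"dy": 0,"dz": 0.15,"hand": 0.75},{"ax": 0,"ay": 0,"az": 0,"dx": -1.4,"dy": 0,"dz": -2,"hand": 0.75},{"ax": 0,"ay": 0,"az": 0,"dx": -1.4,"dy": 0,"dz": -5,"hand": 0.75}]'

```text
time_s: 10.02
position: [0.5831, -0.0179, 0.1572]
tcp_rot: [0.995, -0.103, -0.002, -0.0]
ft_force: [0.8, -0.3, 0.5]
gripper_width: 0.752
finger_force: 0.0
```

Emit:
move_arm --increments '[{"ax": 0,"ay": 0,"az": 0,"dx": -3,"dy": 0,"dz": -1,"hand": 0},{"ax": 0,"ay": 0,"az": 0,"dx": -6.5,"dy": 0,"dz": -1,"hand": 0},{"ax": 0,"ay": 0,"az": 0,"dx": -8,"dy": 0,"dz": -1,"hand": 0},{"ax": 0,"ay": 0,"az": 0,"dx": -8,"dy": 0,"dz": -1,"hand": 0},{"ax": 0,"ay": 0,"az": 0,"dx": -8,"dy": 0,"dz": -1,"hand": 0}]'

```text
time_s: 10.43
position: [0.5059, -0.0015, 0.1695]
tcp_rot: [0.995, -0.103, 0.001, -0.0]
ft_force: [0.2, -1.0, 0.4]
gripper_width: 0.038
finger_force: 0.0
```

```bash
python3 -c "
from h import *
from plant import camera
import cv2
a=camera('scene')['img'][100:300,180:350,::-1]
b=camera('top')['img'][80:280,180:350,::-1]; cv2.imwrite('pics/s5.png',cv2.resize(cv2.hconcat([a,b]),None,fx=2.35,fy=2.35,interpolation=2))
go(bx(-.135,-.05,.108))"
```

```text
t 10.53 box [-139.7  -49.8  168.9] world [ 0.5066 -0.0018  0.1689] F [-0.4  0.3  0.8] grip 0.002 0.0
d [0.46 0.02 6.09] a [-0.    -0.001  0.   ]
```

View pics/s5.png

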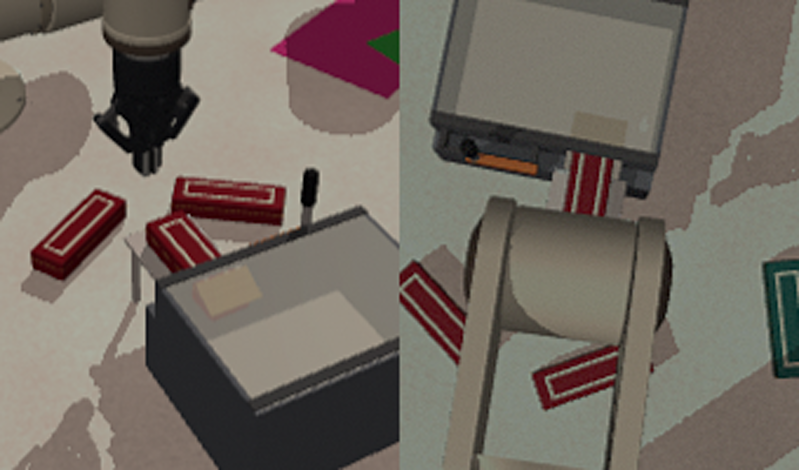

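The case lies flat, in the slot and on the ledge, with its rear free (left view 165,235). The closed fingers are behind it. I'll lower them and push briskly.

Emit:
move_arm --increments '[{"ax": 0,"ay": 0,"az": 0,"dx": 0,"dy": 0,"dz": 3,"hand": 0},{"ax": 0,"ay": 0,"az": 0,"dx": 0,"dy": 0,"dz": 6,"hand": 0},{"ax": 0,"ay": 0,"az": 0,"dx": 0,"dy": 0,"dz": 6.2,"hand": 0},{"ax": 0,"ay": 0,"az": 0,"dx": 1.5,"dy": 0,"dz": 6.2,"hand": 0},{"ax": 0,"ay": 0,"az": 0,"dx": 2.5,"dy": 0,"dz": 6.2,"hand": 0},{"ax": 0,"ay": 0,"az": 0,"dx": 3.2,"dy": 0,"dz": 6.2,"hand": 0},{"ax": 0,"ay": 0,"az": 0,"dx": 3.5,"dy": 0,"dz": 6.2,"hand": 0},{"ax": 0,"ay": 0,"az": 0,"dx": 3.5,"dy": 0,"dz": 6.2,"hand": 0}]'

```text
time_s: 11.2
position: [0.5408, -0.0089, 0.107]
tcp_rot: [0.995, -0.103, 0.0, -0.0]
ft_force: [-0.8, 0.3, 0.2]
gripper_width: -0.001
finger_force: 0.0
```

```bash
python3 -c "
from h import *
go(bx(-.005,-.05,.108))"
```

```text
t 11.2 box [-104.7  -49.8  107. ] world [ 0.5408 -0.0089  0.107 ] F [-0.8  0.3  0.2] grip -0.001 0.0
d [ 9.97  0.02 -0.09] a [-0. -0.  0.]
```

Emit:
move_arm --increments '[{"ax": 0,"ay": 0,"az": 0,"dx": 1.2,"dy": 0,"dz": 0,"hand": 0},{"ax": 0,"ay": 0,"az": 0,"dx": 3.5,"dy": 0,"dz": 0,"hand": 0},{"ax": 0,"ay": 0,"az": 0,"dx": 7,"dy": 0,"dz": 0,"hand": 0},{"ax": 0,"ay": 0,"az": 0,"dx": 9.9,"dy": 0,"dz": 0,"hand": 0},{"ax": 0,"ay": 0,"az": 0,"dx": 9.9,"dy": 0,"dz": 0,"hand": 0},{"ax": 0,"ay": 0,"az": 0,"dx": 9.9,"dy": 0,"dz": 0,"hand": 0}]'

```text
time_s: 11.7
position: [0.6374, -0.0293, 0.1063]
tcp_rot: [0.995, -0.104, -0.0, -0.0]
ft_force: [0.0, -0.5, 0.5]
gripper_width: 0.003
finger_force: 0.0
```

```bash
python3 -c "
from h import *
from plant import camera
import cv2
a=camera('scene')['img'][100:300,180:350,::-1]
b=camera('top')['img'][50:250,180:350,::-1]; cv2.imwrite('pics/s6.png',cv2.resize(cv2.hconcat([a,b]),None,fx=2.35,fy=2.35,interpolation=2))
go(bx(-.07,-.05,.17))"
```

```text
t 11.8 box [ -7.1 -49.7 106.7] world [ 0.6363 -0.0289  0.1067] F [-0.1  0.4  0.5] grip -0.001 0.0
d [-6.29  0.03 -6.32] a [-0.     0.001  0.   ]
```

View pics/s6.png

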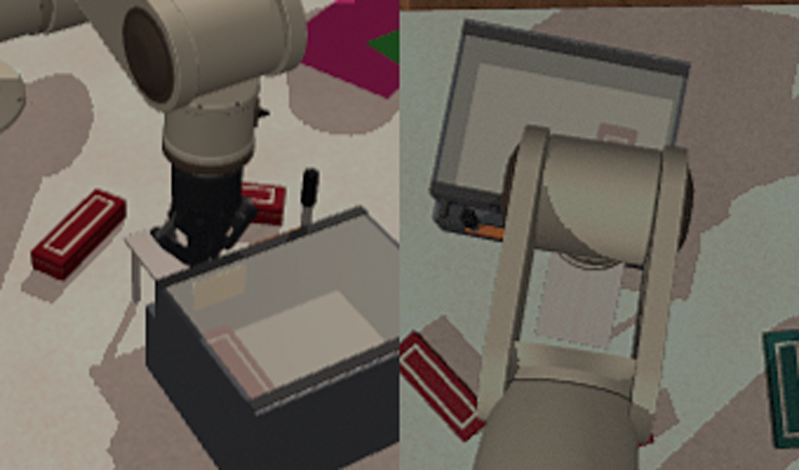

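The case lies on the box floor (left view 240,360) and the flap is shut (220,290). I'll withdraw, rise and go back to the knob.

Emit:
move_arm --increments '[{"ax": 0,"ay": 0,"az": 0,"dx": -3.5,"dy": 0,"dz": 0,"hand": 0},{"ax": 0,"ay": 0,"az": 0,"dx": -6,"dy": 0,"dz": -2,"hand": 0},{"ax": 0,"ay": 0,"az": 0,"dx": -6,"dy": 0,"dz": -6,"hand": 0},{"ax": 0,"ay": 0,"az": 0,"dx": -6,"dy": 0,"dz": -10,"hand": 1},{"ax": 0,"ay": 0,"az": 0,"dx": -6,"dy": 0,"dz": -14,"hand": 1},{"ax": 0,"ay": 0,"az": 0,"dx": -6,"dy": 0,"dz": -15.5,"hand": 1},{"ax": 0,"ay": 0,"az": 0,"dx": -3,"dy": -3.5,"dz": -15.5,"hand": 1},{"ax": 0,"ay": 0,"az": 0,"dx": -1.5,"dy": -7,"dz": -15.5,"hand": 1}]'

```text
time_s: 12.47
position: [0.6366, 0.041, 0.2647]
tcp_rot: [0.994, -0.105, 0.002, 0.0]
ft_force: [1.2, -0.7, -0.5]
gripper_width: 0.705
finger_force: 0.0
```

```bash
python3 -c "
from h import *
go(bx(-.01,.089,.175))"
```

```text
t 12.47 box [-21.2  18.8 264.7] world [0.6366 0.041  0.2647] F [ 1.2 -0.7 -0.5] grip 0.705 0.0
d [ 1.06 -7.02  8.98] a [-0.    -0.005 -0.003]
```

Emit:
move_arm --increments '[{"ax": 0,"ay": 0,"az": 0,"dx": 1,"dy": -3.5,"dz": 0,"hand": 1},{"ax": 0,"ay": 0,"az": 0,"dx": 1,"dy": -7,"dz": 0,"hand": 1},{"ax": 0,"ay": 0,"az": 0,"dx": 1,"dy": -7,"dz": 0,"hand": 1},{"ax": 0,"ay": 0,"az": 0,"dx": 1,"dy": -7,"dz": 3,"hand": 1},{"ax": 0,"ay": 0,"az": 0,"dx": 1,"dy": -7,"dz": 6,"hand": 1},{"ax": 0,"ay": 0,"az": 0,"dx": 1,"dy": -7,"dz": 8,"hand": 1},{"ax": 0,"ay": 0,"az": 0,"dx": 1,"dy": -7,"dz": 9,"hand": 1},{"ax": 0,"ay": 0,"az": 0,"dx": 1,"dy": -7,"dz": 9,"hand": 1}]'

```text
time_s: 13.13
position: [0.6591, 0.1084, 0.1701]
tcp_rot: [0.995, -0.103, -0.001, 0.0]
ft_force: [-1.0, 0.2, 0.3]
gripper_width: 1.0
finger_force: 0.0
```

Emit:
move_arm --grip_force 30 --increments '[{"ax": 0,"ay": 0,"az": 0,"dx": 0,"dy": 0,"dz": 0,"hand": 0},{"ax": 0,"ay": 0,"az": 0,"dx": 0,"dy": 0,"dz": 0,"hand": 0},{"ax": 0,"ay": 0,"az": 0,"dx": 0,"dy": 0,"dz": 0,"hand": 0},{"ax": 0,"ay": 0,"az": 0,"dx": 0,"dy": 0,"dz": 0,"hand": 0},{"ax": 0,"ay": 0,"az": 0,"dx": 0,"dy": 0,"dz": 0,"hand": 0},{"ax": 0,"ay": 0,"az": 0,"dx": 0,"dy": 0,"dz": 0,"hand": 0},{"ax": 0,"ay": 0,"az": 0,"dx": 0,"dy": 0,"dz": 0,"hand": 0},{"ax": 0,"ay": 0,"az": 0,"dx": 0,"dy": 0,"dz": 0,"hand": 0}]'

```text
time_s: 13.8
position: [0.6606, 0.1084, 0.1723]
tcp_rot: [0.995, -0.103, 0.0, -0.0]
ft_force: [-1.3, -0.0, 5.6]
gripper_width: 0.2
finger_force: 29.3
```

```bash
python3 -c "
from h import *
go(bx(-.01,.001,.175))"
```

```text
t 13.8 box [-11.6  89.7 172.3] world [0.6606 0.1084 0.1723] F [-1.3 -0.   5.6] grip 0.2 29.256681203842163
d [ 0.16  8.87 -0.27] a [-0.    -0.001  0.   ]
```

Emit:
move_arm --increments '[{"ax": 0,"ay": 0,"az": 0,"dx": 0,"dy": 1.5,"dz": 0,"hand": 0},{"ax": 0,"ay": 0,"az": 0,"dx": 0,"dy": 3,"dz": 0,"hand": 0},{"ax": 0,"ay": 0,"az": 0,"dx": 0,"dy": 4.5,"dz": 0,"hand": 0},{"ax": 0,"ay": 0,"az": 0,"dx": 0,"dy": 6,"dz": 0,"hand": 0},{"ax": 0,"ay": 0,"az": 0,"dx": 0,"dy": 7.5,"dz": 0,"hand": 0},{"ax": 0,"ay": 0,"az": 0,"dx": 0,"dy": 8.4,"dz": 0,"hand": 0},{"ax": 0,"ay": 0,"az": 0,"dx": 0,"dy": 8.8,"dz": 0,"hand": 0},{"ax": 0,"ay": 0,"az": 0,"dx": 0,"dy": 8.8,"dz": 0,"hand": 0}]'

```text
time_s: 14.47
position: [0.6423, 0.0226, 0.1723]
tcp_rot: [0.995, -0.104, 0.0, -0.001]
ft_force: [-1.3, 4.7, 6.4]
gripper_width: 0.201
finger_force: 30.4
```

Emit:
move_arm --increments '[{"ax": 0,"ay": 0,"az": 0,"dx": 0,"dy": 0,"dz": 0,"hand": 1},{"ax": 0,"ay": 0,"az": 0,"dx": 0,"dy": 0,"dz": 0,"hand": 1},{"ax": 0,"ay": 0,"az": 0,"dx": 0,"dy": 0,"dz": 0,"hand": 1},{"ax": 0,"ay": 0,"az": 0,"dx": 0,"dy": 0,"dz": 0,"hand": 1},{"ax": 0,"ay": 0,"az": 0,"dx": 0,"dy": 0,"dz": -3,"hand": 1},{"ax": 0,"ay": 0,"az": 0,"dx": 0,"dy": 0,"dz": -6,"hand": 1},{"ax": 0,"ay": 0,"az": 0,"dx": 0,"dy": 0,"dz": -9,"hand": 1},{"ax": 0,"ay": 0,"az": 0,"dx": -3,"dy": 0,"dz": -11,"hand": 1}]'

```text
time_s: 15.13
position: [0.6154, 0.0275, 0.2831]
tcp_rot: [0.995, -0.104, 0.001, 0.0]
ft_force: [-0.4, 0.1, 0.6]
gripper_width: 1.001
finger_force: 0.0
```

Emit:
move_arm --increments '[{"ax": 0,"ay": 0,"az": 0,"dx": -4,"dy": 0,"dz": -4,"hand": 1},{"ax": 0,"ay": 0,"az": 0,"dx": -8,"dy": 0,"dz": -4,"hand": 1},{"ax": 0,"ay": 0,"az": 0,"dx": -12,"dy": 0,"dz": -4,"hand": 1},{"ax": 0,"ay": 0,"az": 0,"dx": -15,"dy": 0,"dz": -4,"hand": 1},{"ax": 0,"ay": 0,"az": 0,"dx": -18,"dy": 0,"dz": -4,"hand": 1},{"ax": 0,"ay": 0,"az": 0,"dx": -18,"dy": 0,"dz": -4,"hand": 1},{"ax": 0,"ay": 0,"az": 0,"dx": -18,"dy": 0,"dz": -4,"hand": 1}]'

```text
time_s: 15.72
position: [0.436, 0.0657, 0.3226]
tcp_rot: [0.995, -0.103, 0.001, -0.0]
ft_force: [1.0, -0.2, 0.0]
gripper_width: 1.002
finger_force: 0.0
```

```bash
python3 -c "
from h import *
from plant import camera
import cv2
a=camera('scene')['img'][100:300,180:350,::-1]
b=camera('top')['img'][50:250,180:350,::-1]; cv2.imwrite('pics/s7.png',cv2.resize(cv2.hconcat([a,b]),None,fx=2.35,fy=2.35,interpolation=2))
print([((proj(bx(-.01,y,.208))-[180,50])*2.35+[400,0]).round() for y in(0,.01)])
go(bx(-.01,.001,.175))"
```

```text
[array([547., 232.]), array([538., 230.])]
t 15.82 box [-221.2    1.6  321.8] world [0.4373 0.0653 0.3218] F [ 0.6  0.1 -0.5] grip 1.005 0.0
d [21.12  0.06 14.68] a [-0. -0.  0.]
```

View pics/s7.png

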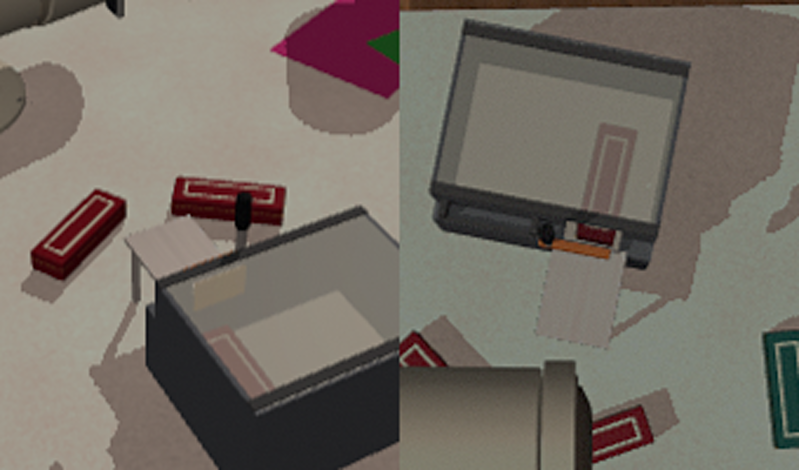

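The bolt is home. The case lies in the box with its front at right-view (617,128) and its rear visible down the gap at (595,235). I'll check its depth numerically.

```bash
python3 -c "
from h import *
f=lambda u,v,z:(R.from_euler('z',-YAW).apply(unproj((u-400)/2.35+180,v/2.35+50,z)-B)*1000).round(0)
for p in((600,123),(637,130),(580,225),(614,228),(578,240),(612,244)): print(p,f(*p,.044),f(*p,.09))
print(f(547,232,.208))"
```

```text
(600, 123) [163. -31.  44.] [151. -32.  90.]
(637, 130) [164. -79.  44.] [151. -79.  90.]
(580, 225) [ 30. -31.  44.] [ 23. -32.  90.]
(614, 228) [ 34. -74.  44.] [ 27. -73.  90.]
(578, 240) [ 11. -32.  44.] [  4. -33.  90.]
(612, 244) [ 14. -75.  44.] [  7. -75.  90.]
[-10.  -0. 208.]
```

```bash
python3 -c "
import cv2
i=cv2.imread('pics/s7.png')[100:300,520:680]
cv2.imwrite('pics/c8.png',cv2.resize(i,None,fx=3,fy=3,interpolation=2))"
```

```text
(no output)
```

View pics/c8.png

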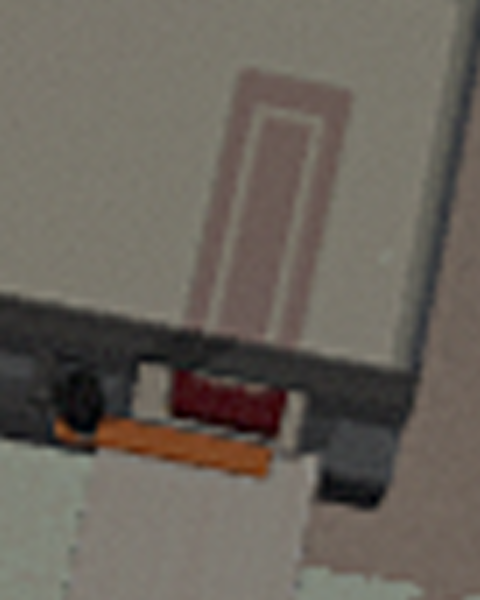

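The case is flat on the floor: its front and rear are equally wide, its x runs from 13 to 163 mm and its y centre is near -54 mm. The knob is at y ≈ 0 and the flap hangs shut, so I'll hand in.

```bash
python3 -c "
from plant import *
print(sign_off())"
```

```text
the job is handed in; nothing more can be done
None
```

The red case lies flat inside the drop box, the flap is shut, the bolt is back home, and the job is handed in; the arm did not touch the green case, pearl dish or dial gauge.

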